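Shut the warming cabinet and hold its knob at the third click

TASK

Push the open door of the white sugar-warming cabinet shut until it snaps home on its catch. Only then take the bar of the black knob on the grey control box and turn it clockwise, counting the clicks, to the third click (the orange dot) and not beyond; the knob springs back if released, so finish still gripping it there. Leave the bottles, jar, cup, cutter and spatula standing as they are.

Things in the scene. Friction and masses are not known exactly. Their poses are not given: they have to be found in the camera images.
- door (a joint): Angle of the cabinet's door, rad: 0 shut and seated (hard stop), positive open; starts 0.55 to 1.1. Upright hinge at the cabinet's left (+y) side, free edge swings towards the robot; it stays where it is left. Over the last 0.08 rad a spring ball catch resists with about 5 N at door_push, gives way near 0.03 rad, then pulls the door to 0.
- door_push (a point): Where to push: on the grey door's outer face, 200 mm from the hinge, 175 mm above the table. x axis into the cabinet square to the face (push along it), y along the face to the hinge, z up; it turns with the door. Door 290 mm wide, 14 thick, from 10 to 205 mm above the table. A steel handle bar 262 mm from the hinge stands out 33 mm, 30 to 120 mm above the table; the face is clear above.
- door_hinge (a point): On the door's outer face at the hinge, same height as door_push; the upright hinge axis is 14 mm behind this point along its x axis (axes as door_push).
- cabinet: White box-shaped warming cabinet, fixed, 260 mm deep (x) by 300 mm wide (y) by 215 mm high; origin at the centre of its underside, its open front faces its own -x.
- knob (a joint): Knob angle, rad, clockwise from above: 0 at the home stop (start); clicks at 0.419, 0.838, 1.257 (third), 1.676, 2.094 (end stop), 24 degrees apart. Turning takes up to 0.2 N m: resistance peaks shortly after leaving a click, is least before the next, and rises again at it. A return spring of about 0.1 N m, stronger than the clicks, turns it back to 0 when let go.
- knob_grip (a point): On the knob's upright axis at gripping height, 93 mm above the table. The black knob's bar is 52 mm long (this point's x axis, which turns with the knob), 15 mm thick (y), 37 mm high; its top is 12 mm above this point, the 60 mm round skirt under it 25 mm below. A white line on the -x half is the pointer.
- pod: Grey control box, fixed, 140 by 140 mm, 55 mm high, origin at the centre of its underside; the knob stands on its middle. Dots ring the knob for home and the clicks; the third click's dot is larger and orange.
- dye_orange: Orange decanter with cork, 72 mm wide, 138 mm high, loose; origin at its foot. Leave alone.
- dye_red: Dark red decanter with cork, 72 mm wide, 138 mm high, loose; origin at its foot. Leave alone.
- dye_jar: Dark jar with steel cap, 56 mm wide, 75 mm high, loose; origin at its foot. Leave alone.
- cup: Steel cup, 64 mm wide, 70 mm high, loose; origin at its foot. Leave alone.
- cutter: Steel ring cutter, 64 mm wide, 30 mm high, loose; origin at its foot. Leave alone.
- spatula: Spatula lying flat, loose. Leave alone.
- sprayer: Steel bottle with black cap, 60 mm wide, 150 mm high, loose; origin at its foot. Leave alone.
Things that resemble listed ones, but are neither listed nor needed, are in the scene too. What is meant by the pod is not green or red, and is the larger of those in its own colour.

How it is judged:
By the outcome, as a careful person would: the job done as asked, in the order asked, and still so for the second after the job is handed in, while the arm keeps its last pose, push and grip.
It also fails if it takes over 69 s, if anything falls off the work surface, if the arm or the gripper's body presses on something with over 40 N, if the wrist force passes 120 N, or if a joint passes its speed limit or range.

ROBOT

A 7-joint arm with a two-finger parallel gripper is mounted at the origin on the work surface. World frame = base frame: x ahead of the robot, y to its left, z up, the work surface at z = 0. Lengths are in m, angles in rad, forces in N, time in s.
With the tool pointing down it reaches from about 0.4 to 0.875 m from the base axis. Payload 19.3 kg.
Tool frame: the origin (TCP) lies at the very end of the fingers, on their centre line; the grasp point (between the pads) lies 19 mm behind it; z points along the fingers, y is the line along which they close (so a half turn about z gives the same grasp; the last joint's range is limited). The gripper opens to 85 mm and grips with 20 to 120 N. Pads are 22 mm wide; open, the fingers measure 114 mm over their backs; the gripper's body (76 mm by 85 mm) begins 54 mm behind the grasp point. The pads swing forward as they close: fully open they stand 13 mm farther back than shut.
Start: joints at [-1.246, 0.521, -0.036, 1.599, 0.021, 1.021, -0.113], TCP at [0.24, 0.577, 0.231] pointing down, gripper open.
Joint ranges: [-2.91, 2.91], [-0.3, 2.13], [-1.5, 1.42], [0.17, 2.43], [-1.26, 4.41], [0.16, 1.93], [-2.52, 2.52]. Speed limits (rad/s): [1.89, 1.89, 2.39, 2.39, 3.01, 3.01, 3.01].

INTERFACE

Orientations are given as [roll, pitch, yaw] about the fixed x, y, z axes, in that order (R = Rz(yaw) Ry(pitch) Rx(roll)).
In Python, from workcell import bot gives the robot as it stands.
- The arm moves only by the tool jog_arm, never from a script. Its argument "motion" is a list of rows, each a list of 5 numbers: the shift along the tool's x, y, z scaled (see below), then the turn about the tool's z scaled (see below), then the opening, from 0 (shut) to 1 (fully open). A call has 1 to 12 rows; each row shifts and turns the commanded pose from where the row before left it, along the tool's axes as they then stand; what a row does not reach is not made up. The controller multiplies each number of a shift by 30 mm and each number of a turn by 0.08 rad. A row lasts 1/10 s, in which the tool goes at most 50 mm and 8.59 degrees, less where a joint would pass 70% of its speed; a pose out of reach is approached as far as the arm can. A call with a number of a shift or a turn outside -1 to 1 is refused whole. A call with a gripper value outside its range is refused whole. The fingers move at their own pace and stop on an object; "newtons" is the grip in N (left out, the last holds). Time passes only in rows, so rows that do not move let the fingers close. It gives the time, the measured TCP pose, the force, the opening and the grip force at its end, in the units of the state.
- bot.observe(): the state, without advancing time (a new reading comes with each control period).
- bot.grab_frame(name): name is "scene" or "top" or "wrist"; returns a dict with "pixels" (480x640x3 uint8, red, green, blue), "fovy" (degrees; the focal length in pixels is half the picture's height over the tangent of half this angle, whatever the lens; pixels are square), "cx", "cy" (the principal point, pixels), "rvec" (rotation vector, rad) and "tvec" (3), from world to camera coordinates, as OpenCV has them; the wrist camera has in their place "mount" (4x4, takes a point from camera to tool coordinates, whose origin is the TCP and whose axes are the flange's). Camera axes: x right, y down, z forward; pixel columns grow to the right and rows downward; lengths in m; the calibration is good to about 2 mm. A picture is of the moment at which its call begins: read the wrist's pose just before it. There is no depth.
- bot.job_done(): hands the job in; it is judged then, once.
The state is a dict: "clock": time; "qpos": joint angles; "qd": joint speeds; "joint_efforts": joint torques, N m; "position": TCP position; "tool_rot": TCP orientation; "force": force on the tool from outside, world axes, zero at the start; "moment": the same for the moment, N m; "grip_width": finger opening in m; "finger_force": force on a finger pad.
Only numpy, scipy, OpenCV 4.12 (cv2) and the standard library are available. Lean on these libraries where they do the work, as an engineer would, in place of code of your own. Each camera call takes 0.05 s, during which the arm holds its last target. There are 200 camera calls.

## Working session

There is one attempt and no reset: what is moved stays moved. The work goes in short steps, Python scripts to look and compute and a tool call to move; the robot and the scene stay as the last step left them, time stands still between calls to the robot, and variables do not carry over. Pictures are saved under pics/ and viewed, at most 10 in all, crops included, and the job is handed in when it is done.

Besides the shell and the picture viewer there is one more tool, called after "Request:" in YAML: its name, and indented under it one key for each argument. jog_arm: Moves the arm, as the interface text tells. Shifts and turns lie within -1 to 1; 1 stands for 30 mm of shift or 0.08 rad of turn. Its arguments: {"type":"object","properties":{"motion":{"type":"array","items":{"type":"array","items":{"type":"number"}}},"newtons":{"type":"number"}},"required":["motion"]}

```bash
mkdir -p pics
cat > h.py <<'E'
import numpy as np, cv2
from workcell import bot
def grab(n,f=None):
    g=bot.grab_frame(n)
    if f: cv2.imwrite('pics/'+f,cv2.cvtColor(g['pixels'],cv2.COLOR_RGB2BGR))
    return g
def K(g):
    f=240/np.tan(np.radians(g['fovy'])/2); return np.array([[f,0,g['cx']],[0,f,g['cy']],[0,0,1.]])
def ray(g,u,v):
    R=cv2.Rodrigues(np.array(g['rvec'],float))[0]; c=-R.T@np.array(g['tvec'],float).ravel()
    return c,R.T@np.linalg.inv(K(g))@[u,v,1]
def plane(g,u,v,z):
    c,d=ray(g,u,v); return c+d*(z-c[2])/d[2]
E
python3 - <<'E'
from h import *
print(bot.observe())
for n in('scene','top'):
    g=grab(n,n+'0.png'); print(n,{k:v for k,v in g.items() if k!='pixels'})
    print(ray(g,320,240))
E
```

```text
{'clock': 0.0, 'qpos': array([-1.24622703,  0.52203536, -0.03633752,  1.60001461,  0.02121165,
        1.0210783 , -0.11279882]), 'qd': array([ 0.00030343,  0.00011595,  0.00011221,  0.00139918, -0.00042421,
        0.00098206, -0.00027807]), 'joint_efforts': array([-1.26643583e-03, -9.27082586e+01,  1.97951742e+00, -3.69925940e+01,
        1.77693728e-02,  8.20779271e-03, -5.63801404e-05]), 'position': array([0.24027332, 0.57660212, 0.23070995]), 'tool_rot': array([-3.14044569e+00,  8.65641114e-05,  2.74682961e+00]), 'force': array([ 0.32868064,  0.02457353, -1.15792847]), 'moment': array([-0.02870093,  0.01946663, -0.00502359]), 'finger_force': 0.0, 'grip_width': 0.08564478243529705}
scene {'fovy': 45.476663272883464, 'cx': 325.42109430976046, 'cy': 239.96588435063498, 'rvec': array([ 2.27773753, -0.20649581,  0.08309151]), 'tvec': array([-0.52634212,  0.13116148,  1.68599437])}
(array([ 0.3184438 , -1.26306656,  1.20003033]), array([ 0.11854169,  0.74588836, -0.65550595]))
top {'fovy': 48.46701477790127, 'cx': 308.74574222696765, 'cy': 241.7125851372865, 'rvec': array([ 2.11005077, -2.14628922,  0.19352384]), 'tvec': array([-0.05345504,  0.53291727,  1.66646899])}
(array([ 0.22579415, -0.05680058,  1.73486825]), array([ 0.18136193, -0.02449473, -0.98334312]))
```

```bash
ls . pics
```

```text
.:
h.py
pics

pics:
scene0.png
top0.png
```

View pics/scene0.png

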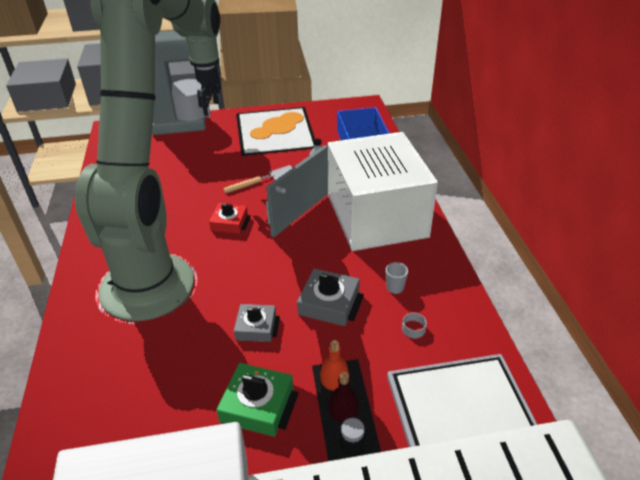

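View pics/top0.png

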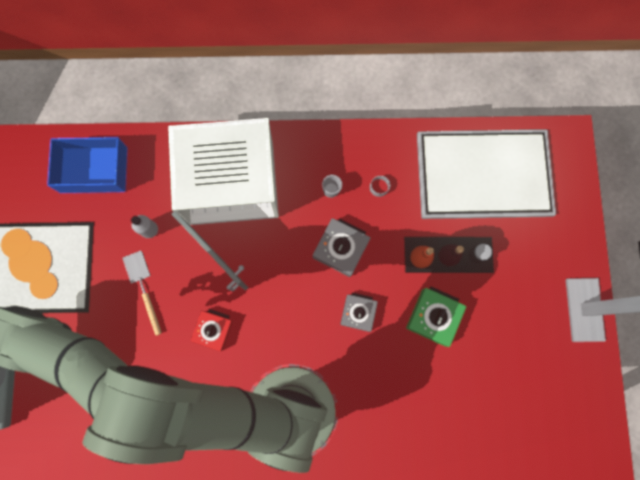

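The top picture shows four knob boxes: large grey (341,246), small grey (359,312), green (437,317) and red (211,330). By the description the pod is the large grey one. The cabinet is at (222,165), its door running from the hinge at (175,212) to the free edge at (243,288). The scene picture agrees: pod at (330,295), door at (298,190).

Run:
```python
from h import *
g=grab('top'); im=cv2.cvtColor(g['pixels'],cv2.COLOR_RGB2BGR)
a=cv2.resize(im[110:310,150:290],None,fx=3,fy=3,interpolation=cv2.INTER_CUBIC)
b=cv2.resize(im[210:285,305:380],None,fx=5,fy=5,interpolation=cv2.INTER_CUBIC)
c=np.zeros((600,800,3),np.uint8); c[:600,:420]=a; c[:375,425:800]=b
cv2.imwrite('pics/crop.png',c)
for n,u,v,z in [('hinge',175,212,.205),('edge',243,288,.205),('c1',168,126,.215),('c2',270,118,.215),('c3',276,205,.215),('c4',173,212,.215),('knob',341,245,.08),('spray',140,222,.1)]: print(n,plane(g,u,v,z).round(3))
```

```text
hinge [0.599 0.33  0.205]
edge [0.372 0.129 0.205]
c1 [0.863 0.356 0.215]
c2 [0.884 0.049 0.215]
c3 [0.613 0.032 0.215]
c4 [0.597 0.334 0.215]
knob [ 0.514 -0.164  0.08 ]
spray [0.594 0.466 0.1  ]
```

View pics/crop.png

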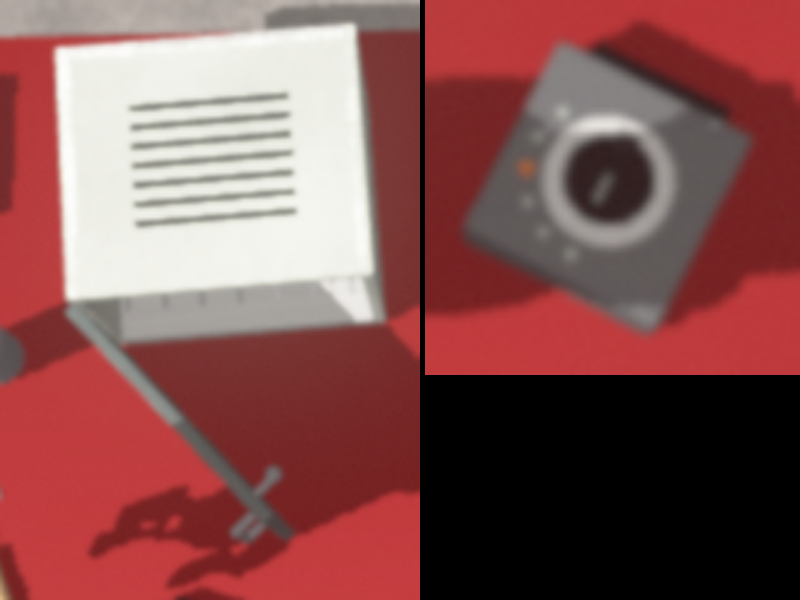

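The crop confirms it. The large grey box has its knob centred at about (341.6,246.2), the orange dot is at (325.4,243.6) and the pointer aims at the home dot (334,261). The door's top edge runs from (174,213) to (246,288), with the handle on the robot's side.

```bash
cat > m.py <<'E'
from h import *
def sh(dst,z=None,o=None):
    o=o or bot.observe(); p=o['position']; t=o['tool_rot']; y=t[2]
    d=np.array([dst[0]-p[0],dst[1]-p[1],(z if z is not None else p[2])-p[2]])
    from scipy.spatial.transform import Rotation as R
    return (R.from_euler('xyz',t).as_matrix().T@d/0.03).round(2)
E
python3 - <<'E'
from m import *
g=grab('top'); s=grab('scene')
A=lambda x,y:(150+x/3,110+y/3)
B=lambda x,y:(305+(x-425)/5,210+y/5)
P=lambda p,z:plane(g,*p,z)[:2].round(4)
fl,fr,bl,br=[P(A(*p),.215) for p in [(68,300),(372,273),(57,47),(355,25)]]
print('cab',fl,fr,bl,br,np.linalg.norm(fl-fr),np.linalg.norm(fl-bl)); f=fl-fr; print('hinge dir angle',np.arctan2(*f[::-1]))
b=bl-fl; print('depth ang',np.arctan2(*b[::-1]))
h=P(A(70,312),.205);e=P(A(287,535),.205);print('door',h,e,np.linalg.norm(e-h),np.arctan2(*(e-h)[::-1]))
k=P(B(608,181),.068); print('knob',k)
for n,p in dict(home=(570,255),c1=(543,233),c2=(527,203),c3=(527,168),c4=(538,135),c5=(562,112)).items():
    q=P(B(*p),.056)-k; print(n,q,np.linalg.norm(q),np.arctan2(q[1],q[0]))
c=[P(B(*p),.055) for p in [(560,42),(752,140),(650,333),(465,232)]]; print('pod',np.mean(c,0),[np.linalg.norm(c[i]-c[i-1]) for i in range(4)])
print('spray',P((140,222),.15),P((148,231),0.03))
print('red pod',P((211,330),.07))
# scene check
Kk=K(s)
for X in ([*k,.09],[*e,.205],[*h,.205]): print(cv2.projectPoints(np.array([X]),s['rvec'],s['tvec'],Kk,None)[0].ravel().round(1))
E
```

```text
cab [0.6028 0.3349] [0.6249 0.038 ] [0.8644 0.3534] [0.8828 0.0538] 0.2977213798167676 0.2622533317233548
hinge dir angle 1.6450951436073402
depth ang 0.07060111591202704
door [0.5931 0.3352] [0.3705 0.1214] 0.3086441316467883 -2.3763567439030604
knob [ 0.5121 -0.1664]
home [-0.0453  0.0247] 0.05159631769806835 2.6424006109494194
c1 [-0.0309  0.0415] 0.051740313103034064 2.2108185164960523
c2 [-0.0113  0.0513] 0.052529801065680795 1.787606922547095
c3 [0.0113 0.0508] 0.0520416179610127 1.3519189607489
c4 [0.0327 0.0432] 0.0541805315588542 0.9228655681261217
c5 [0.0475 0.0275] 0.05488624600025036 0.5247957716501074
pod [ 0.511075 -0.166375] [np.float64(0.13838124872973218), np.float64(0.13854789785485744), np.float64(0.14135321008028082), np.float64(0.13372247380302235)]
spray [0.5831 0.4499] [0.5796 0.461 ]
red pod [0.2567 0.2434]
[327.7 279.5]
[262.8 190.2]
[324.4 144.9]
```

Request:
jog_arm:
  motion:
    - [-0.8, -0.68, 0.2, 0, 0]
    - [-0.8, -0.68, 0.2, 0, 0]
    - [-0.8, -0.68, 0.2, 0, 0]
    - [-0.8, -0.68, 0.2, 0, 0]
    - [-0.8, -0.68, 0.2, 0, 0]
    - [-0.8, -0.68, 0.2, 0, 0]
    - [-0.8, -0.68, 0.2, 0, 0]
    - [-0.8, -0.68, 0.2, 0, 0]
    - [-0.8, -0.68, 0.2, 0, 0]
    - [-0.8, -0.68, 0.2, 0, 0]
    - [-0.8, -0.68, 0.2, 0, 0]
    - [-0.8, -0.68, 0.2, 0, 0]
  newtons: 60

```text
clock: 1.45
position: [0.4126, 0.239, 0.1591]
tool_rot: [3.141, 0.0, 2.747]
force: [1.1, -0.0, 0.4]
grip_width: -0.0001
finger_force: 0.0
```

Run:
```python
from m import *
o=bot.observe(); print(o['clock'],o['position'],o['tool_rot'],o['force'],o['grip_width'],o['qpos'].round(2))
H=np.array([.602,.333]); w=lambda a:np.array([np.cos(a),np.sin(a)])
last=None
for th in [.88,.7,.55,.4,.25,.15,.08,.04,0,-.03]:
    T=H+.2*w(-1.4985-th)+.028*w(3.2136-th); s=sh(T,.16,o); print(th,T.round(3),s,None if last is None else s-last); last=s
```

```text
1.45 [0.41255008 0.23899805 0.15914486] [3.14143062e+00 1.33768648e-04 2.74684202e+00] [ 1.12863332 -0.03655195  0.42777867] -8.144859077774035e-05 [-0.66  0.39  0.01  2.05 -0.01  0.7   0.54]
0.88 [0.438 0.215] [-1.09 -0.41 -0.03] None
0.7 [0.462 0.188] [-2.18 -0.95 -0.03] [-1.09 -0.54  0.  ]
0.55 [0.485 0.168] [-3.14 -1.25 -0.03] [-0.96 -0.3   0.  ]
0.4 [0.511 0.153] [-4.14 -1.39 -0.03] [-1.   -0.14  0.  ]
0.25 [0.539 0.141] [-5.15 -1.39 -0.03] [-1.01  0.    0.  ]
0.15 [0.559 0.136] [-5.82 -1.3  -0.03] [-0.67  0.09  0.  ]
0.08 [0.572 0.133] [-6.28 -1.2  -0.03] [-0.46  0.1   0.  ]
0.04 [0.58  0.132] [-6.54 -1.13 -0.03] [-0.26  0.07  0.  ]
0 [0.589 0.132] [-6.79 -1.05 -0.03] [-0.25  0.08  0.  ]
-0.03 [0.595 0.131] [-6.98 -0.98 -0.03] [-0.19  0.07  0.  ]
```

Request:
jog_arm:
  motion:
    - [-0.55, -0.2, 0, 0, 0]
    - [-0.55, -0.2, 0, 0, 0]
    - [-0.55, -0.28, 0, 0, 0]
    - [-0.55, -0.27, 0, 0, 0]
    - [-0.48, -0.15, 0, 0, 0]
    - [-0.48, -0.15, 0, 0, 0]
    - [-0.5, -0.07, 0, 0, 0]
    - [-0.5, -0.07, 0, 0, 0]
    - [-0.5, 0, 0, 0, 0]
    - [-0.5, 0, 0, 0, 0]
    - [-0.33, 0.04, 0, 0, 0]
    - [-0.33, 0.05, 0, 0, 0]

```text
clock: 2.65
position: [0.559, 0.1369, 0.1592]
tool_rot: [-3.142, -0.0, 2.747]
force: [-0.9, 1.1, 1.0]
grip_width: 0.0002
finger_force: 0.0
```

Request:
jog_arm:
  motion:
    - [-0.23, 0.05, 0, 0, 0]
    - [-0.23, 0.05, 0, 0, 0]
    - [-0.13, 0.03, 0, 0, 0]
    - [-0.13, 0.03, 0, 0, 0]
    - [0, 0, 0, 0, 0]

```text
clock: 3.15
position: [0.5813, 0.1336, 0.1601]
tool_rot: [3.14, 0.002, 2.747]
force: [2.2, -0.1, 6.8]
grip_width: -0.0002
finger_force: 0.0
```

Run:
```python
from m import *
print(bot.observe()['force'])
g=grab('top'); im=cv2.cvtColor(g['pixels'],cv2.COLOR_RGB2BGR)
cv2.imwrite('pics/d1.png',cv2.resize(im[110:310,150:400],None,fx=3,fy=3,interpolation=cv2.INTER_CUBIC))
```

```text
[ 2.23524183 -0.08914922  6.78678776]
```

View pics/d1.png

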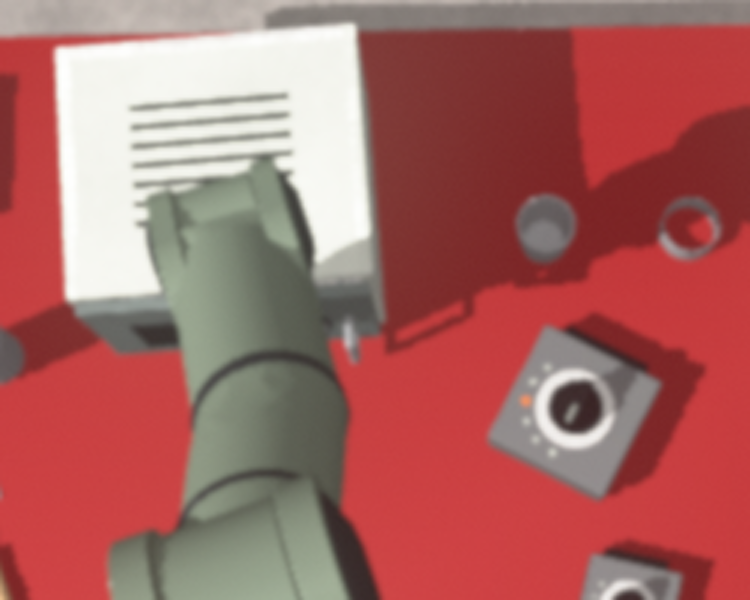

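The top crop shows the door almost or fully shut: its face runs along the cabinet front and the handle is at (350,340). An upward force of 6.8 N suggests the gripper is touching an edge, so I'll raise it a little and then push home.

Request:
jog_arm:
  motion:
    - [0, 0, -0.3, 0, 0]
    - [0, 0, -0.3, 0, 0]
    - [0, 0, 0, 0, 0]

```text
clock: 3.5
position: [0.5806, 0.1334, 0.1788]
tool_rot: [3.14, 0.001, 2.747]
force: [-0.9, 0.3, -0.7]
grip_width: -0.0
finger_force: 0.0
```

Request:
jog_arm:
  motion:
    - [-0.12, 0.04, 0, 0, 0]
    - [-0.12, 0.04, 0, 0, 0]
    - [0, 0, 0, 0, 0]

```text
clock: 3.8
position: [0.588, 0.1324, 0.1769]
tool_rot: [-3.141, -0.0, 2.747]
force: [-0.3, 0.4, -0.2]
grip_width: -0.0001
finger_force: 0.0
```

Request:
jog_arm:
  motion:
    - [-0.1, 0.04, 0, 0, 0]
    - [-0.1, 0.04, 0, 0, 0]
    - [0, 0, 0, 0, 0]

```text
clock: 4.1
position: [0.5911, 0.1325, 0.1765]
tool_rot: [-3.138, -0.006, 2.747]
force: [-21.7, -0.8, 10.3]
grip_width: -0.0001
finger_force: 11.2
```

Request:
jog_arm:
  motion:
    - [0.9, 0, 0, 0, 0]
    - [0.9, 0, -0.4, 0, 0]
    - [-0.28, -0.85, -0.5, 0, 0.2]
    - [-0.28, -0.85, -0.5, 0, 0.5]
    - [-0.28, -0.85, -0.5, 0, 1]
    - [-0.28, -0.85, -0.5, 0, 1]
    - [-0.28, -0.85, 0, 0, 1]
    - [-0.28, -0.85, 0, 0, 1]
    - [-0.28, -0.85, 0, 0, 1]
    - [-0.28, -0.85, 0, 0, 1]
    - [-0.28, -0.85, 0, 0, 1]
    - [-0.28, -0.85, 0, 0, 1]

```text
clock: 5.3
position: [0.5236, -0.1156, 0.2493]
tool_rot: [-3.142, 0.0, 2.747]
force: [0.3, -0.5, -0.5]
grip_width: 0.0854
finger_force: 0.0
```

Request:
jog_arm:
  motion:
    - [-0.28, -0.85, 0, 0, 1]
    - [-0.28, -0.85, 0, 0, 1]
    - [0, 0, 0, 0, 1]
    - [0, 0, 0, 0, 1]

```text
clock: 5.7
position: [0.5195, -0.1683, 0.2492]
tool_rot: [3.142, -0.0, 2.746]
force: [0.7, 1.3, 0.0]
grip_width: 0.0855
finger_force: 0.0
```

Run:
```python
from m import *
o=bot.observe(); print(o['position'],o['tool_rot'],o['qpos'].round(2),o['clock'])
w=bot.grab_frame('wrist'); print({k:v for k,v in w.items() if k!='pixels'})
g=grab('top')
a=cv2.resize(g['pixels'][180:240,160:290],None,fx=4,fy=4,interpolation=cv2.INTER_CUBIC)
s=grab('scene')
b=cv2.resize(s['pixels'][120:260,250:450],None,fx=1.2,fy=1.2)
c=np.zeros((600,800,3),np.uint8); c[:480,:640]=w['pixels']
cv2.imwrite('pics/w1.png',c[:480,:640,::-1])
d=np.zeros((600,800,3),np.uint8); d[:240,:520]=a; b=cv2.resize(s['pixels'][120:260,250:450],None,fx=2.5,fy=2.5); d[245:595,:500]=b
cv2.imwrite('pics/d2.png',d[:,:,::-1])
```

```text
[ 0.51953159 -0.16825341  0.2491958 ] [ 3.14158051e+00 -2.12993631e-04  2.74571129e+00] [ 0.1   0.38  0.14  1.8  -0.06  0.97  1.44] 5.7
{'fovy': 71.39840786927917, 'cx': 322.06180201730723, 'cy': 246.58615448407838, 'mount': array([[ 3.76094190e-04, -9.47634093e-01, -3.19357927e-01,
         8.25685579e-02],
       [ 9.99999807e-01,  1.98664854e-04,  5.88156778e-04,
         1.09264823e-03],
       [-4.93912219e-04, -3.19358086e-01,  9.47633985e-01,
        -1.42181135e-01],
       [ 0.00000000e+00,  0.00000000e+00,  0.00000000e+00,
         1.00000000e+00]])}
```

View pics/w1.png

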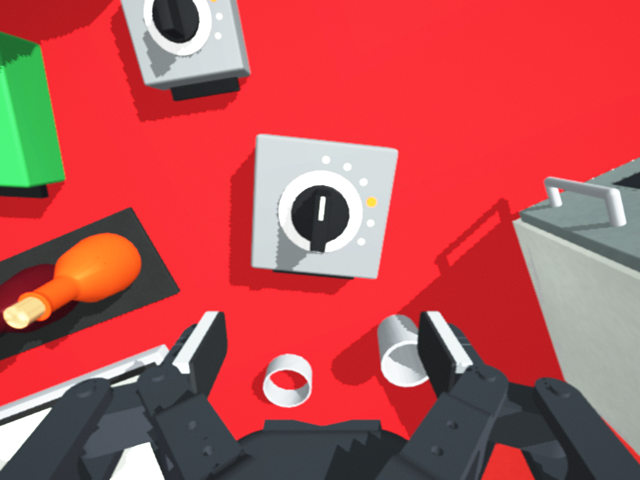

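View pics/d2.png

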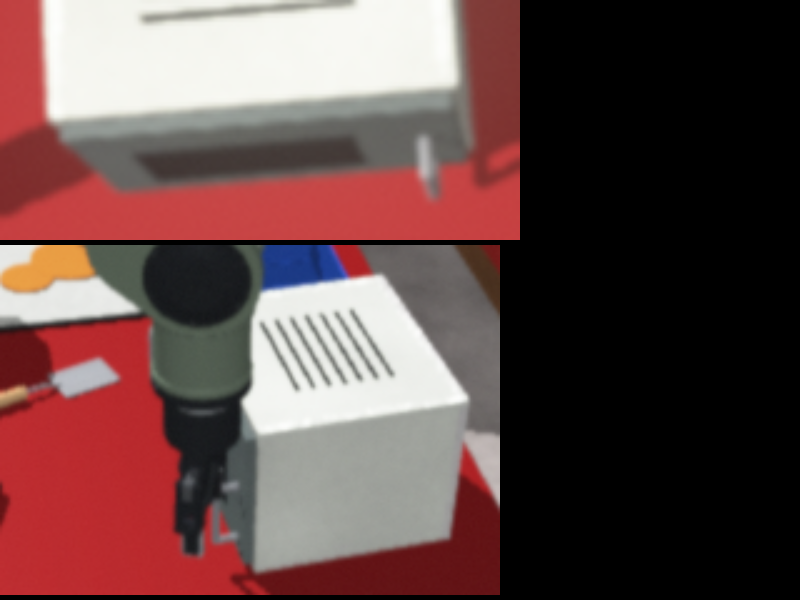

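The wrist picture shows the bar nearly along the tool's x axis: pointer (320,220) to (322,197), home dot (326,160), orange dot (371,202). In the other picture the door is flush with the cabinet front.

```bash
cat >> m.py <<'E'
def wp(w,o,u,v,z):
    from scipy.spatial.transform import Rotation as R
    T=np.eye(4);T[:3,:3]=R.from_euler('xyz',o['tool_rot']).as_matrix();T[:3,3]=o['position']
    M=T@np.array(w['mount']); d=M[:3,:3]@np.linalg.inv(K(w))@[u,v,1]; c=M[:3,3]
    return (c+d*(z-c[2])/d[2])[:2]
E
python3 - <<'E'
from m import *
o=bot.observe(); w=bot.grab_frame('wrist'); p=w['pixels'].astype(int)
sub=np.zeros(p.shape[:2],bool); sub[165:262,270:366]=1
hsv=cv2.cvtColor(w['pixels'],cv2.COLOR_RGB2HSV)
white=((p.min(2)>235)&sub).astype(np.uint8)
n,l,s,c=cv2.connectedComponentsWithStats(white)
for i in range(1,n):
    if s[i][4]>20: print(s[i],c[i])
i=1+np.argmax(s[1:,4]); cn=max(cv2.findContours((l==i).astype(np.uint8),0,1)[0],key=len); e=cv2.fitEllipse(cv2.convexHull(cn)); print('ring',e)
for z in(.055,.058,.068): print(z,wp(w,o,*e[0],z))
a=wp(w,o,320,220,.105); b=wp(w,o,322,197,.105); print('ptr',a,b,np.arctan2(*(b-a)[::-1]))
q=np.array([wp(w,o,*x,.056) for x in[(326,160),(347,166),(363,181),(371,202),(370,222),(361,241)]])
k=wp(w,o,*e[0],.056)
print([(np.linalg.norm(d).round(4),np.arctan2(d[1],d[0]).round(3)) for d in q-k])
E
```

```text
[342 165   8   6  44] [345.63636364 167.29545455]
[ 278  171   84   82 2451] [320.75968992 205.49245206]
[358 178   8   8  50] [361.78 181.84]
[318 197   6  23  95] [320.17894737 207.96842105]
[356 238   8   8  45] [359.42222222 241.46666667]
ring ((319.2995910644531, 211.00123596191406), (81.19349670410156, 83.86078643798828), 109.69758605957031)
0.055 [ 0.51208684 -0.16541303]
0.058 [ 0.51147948 -0.16513636]
0.068 [ 0.50945495 -0.16421412]
ptr [ 0.50965527 -0.16334681] [ 0.49151404 -0.1539123 ] 2.6620270375746244
[(np.float64(0.0511), np.float64(2.618)), (np.float64(0.0526), np.float64(2.203)), (np.float64(0.0531), np.float64(1.787)), (np.float64(0.0533), np.float64(1.353)), (np.float64(0.0537), np.float64(0.96)), (np.float64(0.0544), np.float64(0.544))]
```

Request:
jog_arm:
  motion:
    - [0.27, 0, 0, 0.75, 1]
    - [0, 0, 0.4, 0.75, 1]
    - [0, 0, 0.7, 0, 1]
    - [0, 0, 0.8, 0, 1]
    - [0, 0, 0.8, 0, 1]
    - [0, 0, 0.8, 0, 1]
    - [0, 0, 0.8, 0, 1]
    - [0, 0, 0.7, 0, 1]
    - [0, 0, 0.4, 0, 1]
    - [0, 0, 0.25, 0, 1]
    - [0, 0, 0, 0, 1]

```text
clock: 7.0
position: [0.512, -0.1646, 0.0794]
tool_rot: [-3.141, -0.001, 2.627]
force: [-0.9, 0.6, 0.1]
grip_width: 0.0855
finger_force: 0.0
```

Now to close on the bar gently, then firmly.

Request:
jog_arm:
  motion:
    - [0, 0, 0, 0, 0.3]
    - [0, 0, 0, 0, 0.3]
    - [0, 0, 0, 0, 0.1]
    - [0, 0, 0, 0, 0]
    - [0, 0, 0, 0, 0]
    - [0, 0, 0, 0, 0]
    - [0, 0, 0, 0, 0]
  newtons: 60

```text
clock: 7.7
position: [0.5114, -0.1663, 0.0804]
tool_rot: [-3.14, 0.0, 2.625]
force: [-7.5, -6.8, 12.0]
grip_width: 0.0136
finger_force: 59.2
```

Run:
```python
from m import *
o=bot.observe(); print(o['force'],o['moment'],o['position'],o['tool_rot'],o['grip_width'])
```

```text
[-7.48919647 -6.77807743 12.03682735] [-1.37674475  1.5831582   0.06418013] [ 0.51140078 -0.16631202  0.08039207] [-3.14016751e+00  1.82791871e-04  2.62545954e+00] 0.013631496334393063
```

Request:
jog_arm:
  motion:
    - [0, -0.06, -0.04, 0, 0]
    - [0, 0, 0, 0.5, 0]
    - [0, 0, 0, 0.5, 0]
    - [0, 0, 0, 0.5, 0]
    - [0, 0, 0, 0.5, 0]
    - [0, 0, 0, 0.5, 0]
    - [0, 0, 0, 0.5, 0]

```text
clock: 8.4
position: [0.5114, -0.1661, 0.0807]
tool_rot: [3.141, -0.0, 2.384]
force: [6.1, 0.3, -18.7]
grip_width: 0.0137
finger_force: 60.0
```

Run:
```python
from m import *
o=bot.observe(); print(o['force'],o['moment'],o['position'],o['tool_rot'],o['grip_width'],o['qpos'].round(2))
```

```text
[  6.05571325   0.32262979 -18.74570785] [ 0.03235518 -1.36732172  0.05754472] [ 0.51139989 -0.16607967  0.08074599] [ 3.14140359e+00 -2.72034566e-05  2.38381898e+00] 0.013692248590500437 [ 0.07  0.61  0.18  1.96 -0.19  0.59  1.19]
```

Request:
jog_arm:
  motion:
    - [0, 0, 0.02, 0.5, 0]
    - [0, 0, 0, 0.6, 0]
    - [0, 0, 0, 0.6, 0]
    - [0, 0, 0, 0.6, 0]
    - [0, 0, 0, 0.6, 0]
    - [0, 0, 0, 0.6, 0]
    - [0, 0, 0, 0.6, 0]
    - [0, 0, 0, 0.6, 0]
    - [0, 0, 0, 0.6, 0]
    - [0, 0, 0, 0.6, 0]
    - [0, 0, 0, 0.6, 0]
    - [0, 0, 0, 0.6, 0]

```text
clock: 9.6
position: [0.5125, -0.1655, 0.0807]
tool_rot: [3.139, -0.0, 1.816]
force: [9.5, 4.0, -13.6]
grip_width: 0.014
finger_force: 61.0
```

Run:
```python
from m import *
o=bot.observe(); print(o['force'],o['moment'],o['position'],o['tool_rot'],o['grip_width'],o['qpos'].round(2))
```

```text
[  9.47548298   3.98719946 -13.62373889] [ 0.86547673 -2.13966407  0.14209671] [ 0.51246002 -0.16551373  0.08067928] [ 3.13948250e+00 -6.00625934e-05  1.81622234e+00] 0.014027647822377056 [-0.04  0.63  0.33  1.96 -0.35  0.6   0.77]
```

Request:
jog_arm:
  motion:
    - [0, 0, 0, 0.5, 0]
    - [0, 0, 0, 0.5, 0]
    - [0, 0, 0, 0.5, 0]
    - [0, 0, 0, 0.5, 0]
    - [0, 0, 0, 0.5, 0]
    - [0, 0, 0, 0.5, 0]
    - [0, 0, 0, 0.5, 0]
    - [0, 0, 0, 0.5, 0]
    - [0, 0, 0, 0.5, 0]
    - [0, 0, 0, 0, 0]

```text
clock: 10.6
position: [0.5132, -0.1656, 0.0807]
tool_rot: [3.138, -0.0, 1.457]
force: [13.6, 3.6, -15.6]
grip_width: 0.0138
finger_force: 60.5
```

Run:
```python
from m import *
o=bot.observe(); print(o['force'],o['moment'],o['position'],o['tool_rot'],o['grip_width'],o['qpos'].round(2))
w=bot.grab_frame('wrist'); cv2.imwrite('pics/w2.png',w['pixels'][:,:,::-1])
```

```text
[ 13.63759406   3.58916608 -15.64332055] [ 0.71600152 -3.01212529  0.12652647] [ 0.51323337 -0.16555389  0.08072306] [ 3.13834684e+00 -4.40508273e-04  1.45691255e+00] 0.013810300085062899 [-0.11  0.65  0.43  1.96 -0.46  0.62  0.51]
```

View pics/w2.png

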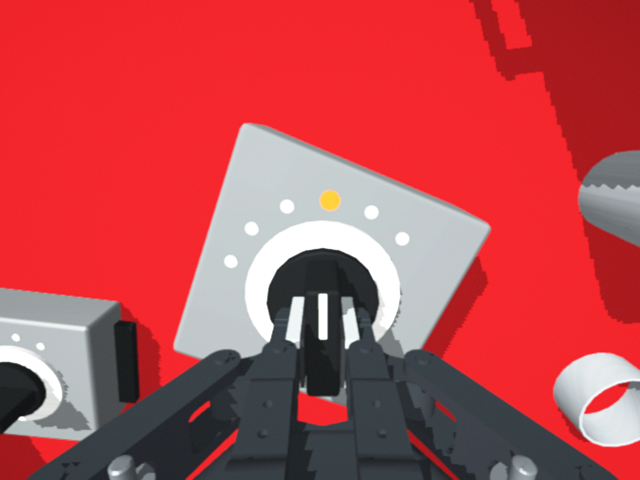

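The wrist picture shows the bar centred between the pads, with the pointer at x=322 and the orange dot at (330,200), just clockwise of it. About 0.09 rad is left.

Request:
jog_arm:
  motion:
    - [0, 0.02, 0.01, 0.3, 0]
    - [0, 0.01, 0, 0.3, 0]
    - [0, 0, 0, 0.2, 0]
    - [0, 0, 0, 0, 0]

```text
clock: 11.05
position: [0.5135, -0.1655, 0.0806]
tool_rot: [3.139, -0.001, 1.394]
force: [7.7, 3.8, -6.6]
grip_width: 0.0139
finger_force: 62.0
```

Run:
```python
from m import *
o=bot.observe(); print(o['force'],o['moment'],o['position'],o['tool_rot'])
```

```text
[ 7.66188729  3.78617473 -6.6161019 ] [ 1.01634712 -1.74547221  0.04265543] [ 0.51348774 -0.16554408  0.08063839] [ 3.13948559e+00 -1.16638802e-03  1.39365344e+00]
```

Request:
jog_arm:
  motion:
    - [0, 0, 0, 0.2, 0]
    - [0, 0, 0, 0.1, 0]
    - [0, 0, 0, 0, 0]

```text
clock: 11.35
position: [0.5135, -0.1656, 0.0806]
tool_rot: [3.139, -0.001, 1.37]
force: [8.6, 5.6, -6.2]
grip_width: 0.0136
finger_force: 61.9
```

Run:
```python
from m import *
o=bot.observe(); print(o['force'],o['moment'],o['position'],o['tool_rot'])
w=bot.grab_frame('wrist'); p=w['pixels'].astype(int)
m=((p[:,:,0]>200)&(p[:,:,1]>150)&(p[:,:,2]<120)).astype(np.uint8); 
n,l,s,c=cv2.connectedComponentsWithStats(m)
i=1+np.argmax(s[1:,4]); d=wp(w,o,*c[i],.056)-o['position'][:2]; print(c[i],s[i],np.arctan2(d[1],d[0]),np.arctan2(*(wp(w,o,*c[i],.056)-np.array([.5118,-.166]))[::-1]))
mw=(p.min(2)>235).astype(np.uint8); mw[:,:310]=0;mw[:,336:]=0;mw[:270]=0;mw[360:]=0
print('ptr mask',cv2.connectedComponentsWithStats(mw)[2:])
```

```text
[ 8.59797342  5.58585982 -6.20836855] [ 0.92026325 -1.85343164  0.08291571] [ 0.5135301  -0.16556293  0.08063081] [ 3.13941378e+00 -1.18397275e-03  1.37002258e+00]
[320.31541219 199.75268817] [311 191  19  19 279] 1.3877339271819935 1.3570724445820717
ptr mask (array([[     0,      0,    640,    480, 306885],
       [   319,    294,      7,     45,    315]], dtype=int32), array([[319.49743389, 239.4214771 ],
       [322.        , 316.        ]]))
```

Request:
jog_arm:
  motion:
    - [0, 0, 0, 0.12, 0]
    - [0, 0, 0, 0, 0]
    - [0, 0, 0, 0, 0]

```text
clock: 11.7
position: [0.5136, -0.1656, 0.0807]
tool_rot: [3.139, -0.001, 1.361]
force: [8.5, 3.6, -6.6]
grip_width: 0.0135
finger_force: 61.9
```

Run:
```python
from m import *
o=bot.observe(); print(o['force'],o['moment'],o['position'],o['tool_rot'])
w=bot.grab_frame('wrist'); cv2.imwrite('pics/w3.png',w['pixels'][150:400,200:450][:,:,::-1].repeat(2,0).repeat(2,1))
```

```text
[ 8.49937361  3.58819256 -6.57549221] [ 0.98041189 -1.87000565  0.14290192] [ 0.51356784 -0.16558234  0.08065713] [ 3.13932111e+00 -1.23753802e-03  1.36068750e+00]
```

View pics/w3.png

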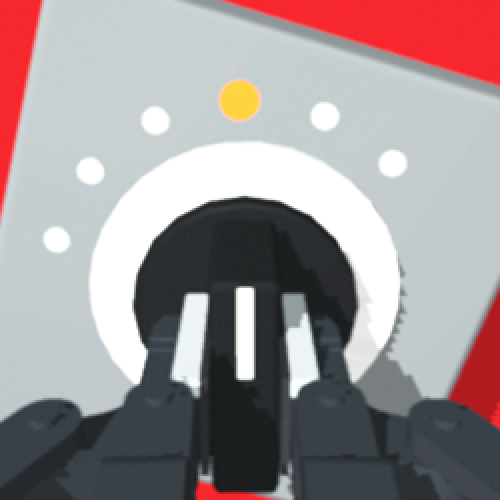

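The pointer lines up with the orange dot (240,100 in the crop). The resistance has dipped and risen again, as expected at the third click, so I'm handing in.

```bash
python3 -c "
from workcell import bot
print(bot.job_done())"
```

```text
the job is handed in; nothing more can be done
None
```

I pushed the cabinet door shut against its stop, then turned the black knob on the large grey box clockwise to the third click (orange dot), where the gripper still holds it, and handed the job in at about 12 s; the hand-in gave no verdict.

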